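Fit the mounting flange onto the microscope arm joint

ROBOT

A 6-joint arm with a two-finger parallel gripper is mounted at the origin on the work surface. World frame = base frame: x ahead of the robot, y to its left, z up, the work surface at z = 0. Lengths are in m, angles in rad, forces in N, time in s.
With the tool pointing down it reaches from about 0.3 to 0.825 m from the base axis. Payload 5.4 kg.
Tool frame: the origin (TCP) lies between the finger pads; the fingertips stand 8 mm ahead of it and the grasp point (between the pads) lies 11 mm behind it; y points along the fingers, z is the direction in which the jaws open and shut, and the axes are right-handed (so a half turn about y gives the same grasp; the last joint's range is limited). The gripper opens to 92 mm and grips with 3 to 60 N. Pads are 20 mm wide; open, the fingers measure 128 mm over their backs; the gripper's body (75 mm by 189 mm) begins 69 mm behind the grasp point.
Start: joints at [-1.479, 0.158, 1.597, -0, 1.386, -0.21], TCP at [0.171, -0.549, 0.223] pointing down, gripper open.
Joint ranges: [-2.91, 2.91], [-0.94, 2.29], [0.18, 2.7], [-1.29, 4.43], [0.17, 2.64], [-3, 3]. Speed limits (rad/s): [2.57, 2.57, 3.14, 3.14, 3.14, 3.14].

INTERFACE

Orientations are given as [roll, pitch, yaw] about the fixed x, y, z axes, in that order (R = Rz(yaw) Ry(pitch) Rx(roll)).
In Python, from station import monitor, camera, workorder, models gives the robot as it stands.
- The arm moves only by the tool jog_arm, never from a script. Its argument "rows" is text: rows parted by semicolons, each of 7 numbers parted by spaces: the turn, a rotation vector about the tool's x, y, z in degrees, then the shift along the tool's x, y, z in m, then the opening in per cent of the stroke, from 0 (shut) to 100 (fully open). In form: ax ay az tx ty tz claw; .... A call has 1 to 5 rows; each row shifts and turns the pose as measured when the row begins, along the tool's axes as they then stand; what a row does not reach is not made up. A row lasts 1/12 s, in which the tool goes at most 41.7 mm and 7.16 degrees, less where a joint would pass 70% of its speed; a pose out of reach is approached as far as the arm can. A call is refused whole if a number of a shift passes 0.0417 or a number of a turn 7.16, either way. A call with a gripper value outside its range is refused whole. The fingers move at their own pace and stop on an object; "force" is the grip in N (left out, the last holds). Time passes only in rows, so rows that do not move let the fingers close. It gives the time, the measured TCP pose, the force and the opening at its end, in the units of the state.
- monitor.read_state(): the state, without advancing time (a new reading comes with each control period).
- camera(name): name is "scene" or "top"; returns a dict with "pixels" (384x512x3 uint8, red, green, blue), "mtx" (3x3 intrinsics, pixels), "rvec" (rotation vector, rad) and "tvec" (3), from world to camera coordinates, as OpenCV has them. Camera axes: x right, y down, z forward; pixel columns grow to the right and rows downward; lengths in m; the calibration is good to about 2 mm. A picture is of the moment at which its call begins. There is no depth.
- workorder.job_done(): hands the job in, once; it reports no verdict.
Trained networks look in a picture, given as the dict that the camera call returned (one of the last four; its "shot" number tells which), for a name from the list of things; names that differ only in an ending like _2 or _b are one class to them, and where a whole thing is asked for, a point or a joint stands for the part that bears it (a point fixed in the world has none). Each returns a list of dicts, best first, with "confidence" (0 to 1); they miss things now and then, are a little off and sometimes report something else, mostly with a low value. They report only what shows in the picture. A call takes as long as a camera call.
- models.boxes_of(name, picture): "extent" ([left, top, right, bottom] in pixels, round what is visible of it).
- models.masks_of(name, picture): "region" (384x512 bool, what is visible of it) and "extent" ([left, top, right, bottom] in pixels, round what is visible of it).
The state is a dict: "time": time; "qpos": joint angles; "qvel": joint speeds; "joint_efforts": joint torques, N m; "position": TCP position; "tool_rot": TCP orientation; "wrist_force": force on the tool from outside, world axes, zero at the start; "wrist_torque": the same for the moment, N m; "opening": finger opening in m.
Only numpy, scipy, OpenCV 4.12 (cv2) and the standard library are available. Lean on these libraries where they do the work, as an engineer would, in place of code of your own. Each camera call takes 0.05 s, during which the arm holds its last target.

TASK

Pick up the square aluminium mounting flange and fit it, neck upward, onto the microscope arm joint: central spigot through its bore, turned until all four studs pass through its holes, and slid down fully home so it lies flush on the stud plate. Feel for the studs without forcing it (never press on the joint with more than 60 N), let go, and leave the other things on the table where they are.

Things in the scene. Friction and masses are not known exactly. Their poses are not given: they have to be found in the camera images.
- flange_mid (a point): Loose bare-aluminium flange, about 0.35 kg, lying neck up on a 4 mm grey mat: plate 96 x 96 x 10 mm with a square open neck tube 36 x 36 mm outside, 40 mm tall, on its middle (50 mm overall). This point: on the axis, 25 mm above the plate's underside. z points up out of the neck; x, y are square to the neck's flat faces, across which to grip. Any quarter turn is equivalent.
- plate_under (a point): Centre of the flange plate's underside (same axes as flange_mid, 25 mm below it). Through the plate go a central round bore of diameter 26 mm (the neck above it is 28 mm square inside) and four holes of diameter 11 mm at x = +-30, y = +-30 mm. Home, this point meets point seat; resting unmatched on the stud tips it is 14 mm above it.
- seat (a point): Microscope arm joint, fixed to the table, with grey base, white round housing, white arm stub reaching 185 mm out along this point's +x (74 mm high). On top a round dark steel stud plate, diameter 124 mm. This point: centre of its upper face, 75 mm above the table, z up. x, y show how the housing stands, NOT the studs: their square is turned against x, y by 10 to 80 degrees, to be seen or found by feel.
- spigot_top (a point): Top of the spigot, 42 mm above point seat (same axes). Spigot: diameter 24 mm up to 28 mm above the face, then a cone to 12 mm at the top. Around it four studs, at the corners of a 60 mm square centred on the axis: diameter 8 mm up to 12.5 mm above the face, then a cone to 5.6 mm at 14 mm. The stud plate is locked and does not turn.
- lens_ring: bystander: loose black ring, diameter 42 mm, 12 mm high, on the same mat as the flange, at least 90 mm from its centre; origin at the centre of its underside
- screwdriver: bystander: loose grey screwdriver 170 mm long lying along its x axis
- spray_bottle: bystander: loose white bottle, diameter 60 mm, 150 mm high, upright; origin at the centre of its underside
- steel_bowl: bystander: loose steel bowl, diameter 110 mm, 45 mm high; origin at the centre of its underside
- cotton_jar: bystander: loose glass jar, diameter 64 mm, 80 mm high; origin at the centre of its underside
- eyepiece: bystander: loose black cylinder standing upright, diameter 36 mm, 45 mm high; origin at the centre of its underside

How it is judged:
By the outcome, as a careful person would: the job done as asked, in the order asked, and still so for the second after the job is handed in, with the robot touching nothing.
It also fails if it takes over 72 s, if anything falls off the work surface, if the arm or the gripper's body presses on something with over 40 N, if the wrist force passes 120 N, or if a joint passes its speed limit or range.

## Working session

There is one attempt and no reset: what is moved stays moved. The work goes in short steps, Python scripts to look and compute and a tool call to move; the robot and the scene stay as the last step left them, time stands still between calls to the robot, and variables do not carry over. Pictures are saved under pics/ and viewed, and the job is handed in when it is done.

Besides the shell and the picture viewer there is one more tool, called after "Call:" by a JSON object that holds its "fn" and its "kwargs", one argument or row to a line. jog_arm: Moves the arm, as the interface text tells. Its arguments: {"type":"object","properties":{"rows":{"type":"string"},"force":{"type":"number"}},"required":["rows"]}

```bash
ls; mkdir -p pics
python3 - <<'E'
from station import monitor, camera, workorder, models
import cv2
print(monitor.read_state())
for n in ("scene","top"):
    p=camera(n); cv2.imwrite(f"pics/{n}0.png",cv2.resize(p["pixels"][:,:,::-1],(800,600),interpolation=cv2.INTER_CUBIC))
    print(n,p["mtx"],p["rvec"],p["tvec"])
    for k in ("flange_mid","seat","spigot_top"):
        for b in models.boxes_of(k,p)[:3]: print(k,b)
E
```

```text
pics
{'time': 0.0, 'qpos': array([-1.47909472e+00,  1.59030681e-01,  1.59821903e+00,  2.15822392e-05,
        1.38617421e+00, -2.10095731e-01]), 'qvel': array([-4.27266645e-04,  1.58361733e-05,  1.19581743e-03, -2.52070842e-04,
        5.67756414e-04,  1.38542795e-03]), 'joint_efforts': array([-2.74647819e-04, -3.85570443e+01, -3.22107267e+01,  7.00182631e-02,
        3.77501326e-02, -1.26554337e-04]), 'position': array([ 0.17084377, -0.54840619,  0.22163583]), 'tool_rot': array([-1.57258291e+00,  4.02659468e-04, -2.83979965e+00]), 'wrist_force': array([-0.41410063, -0.3305802 , -0.11811674]), 'wrist_torque': array([-0.0141405 , -0.01548561, -0.02256497]), 'opening': 0.09180351752999419}
scene [[365.01094519   0.         256.94899207]
 [  0.         365.01094519 190.15957668]
 [  0.           0.           1.        ]] [ 1.16870047  2.43555578 -0.91193452] [ 0.34554234 -0.27395078  1.42406384]
flange_mid {'extent': [296.5, 208.4, 340.7, 244.8], 'confidence': 0.59}
seat {'extent': [186.6, 149.2, 246.4, 219.6], 'confidence': 0.88}
spigot_top {'extent': [185.0, 149.9, 246.4, 217.2], 'confidence': 0.77}
top [[368.8961781    0.         257.24899818]
 [  0.         368.8961781  195.51588625]
 [  0.           0.           1.        ]] [ 2.14532329 -2.09006593  0.15859463] [0.00442466 0.56233671 1.14937618]
flange_mid {'extent': [187.7, 195.8, 224.1, 231.6], 'confidence': 0.91}
seat {'extent': [289.1, 153.8, 337.7, 233.2], 'confidence': 0.73}
spigot_top {'extent': [290.8, 152.2, 341.8, 237.4], 'confidence': 0.87}
```

View pics/scene0.png

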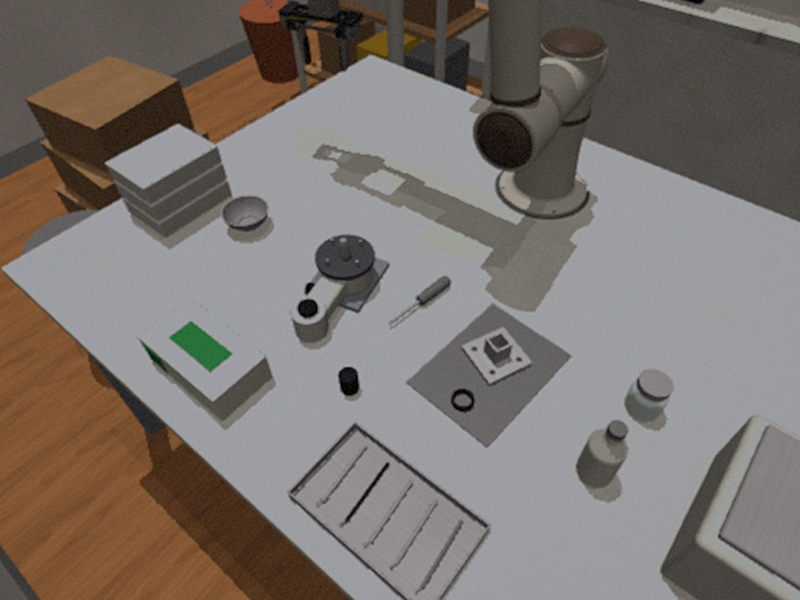

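View pics/top0.png

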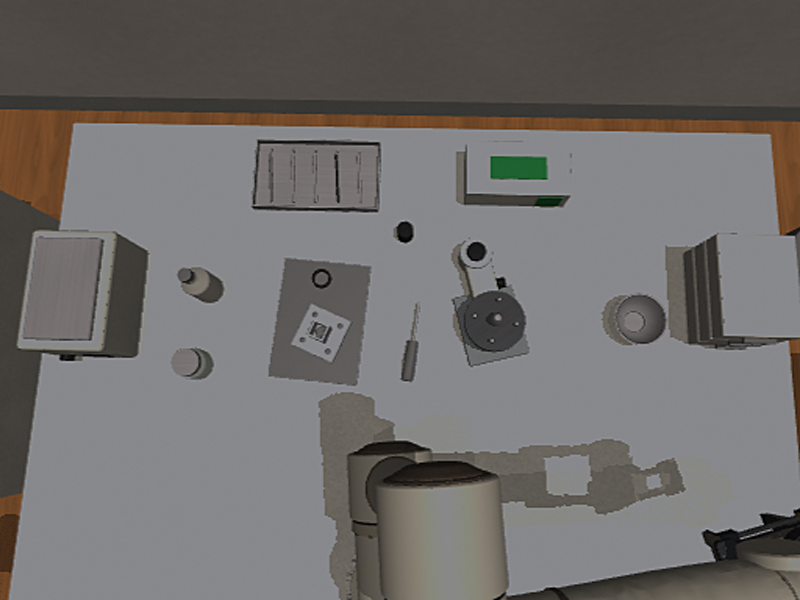

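Run:
```python
import cv2
a=cv2.imread("pics/top0.png")
s=600/384
def crop(l,t,r,b,n,img=a):
    c=img[int(t*s):int(b*s),int(l*s):int(r*s)]; f=min(400/c.shape[1],400/c.shape[0]); return cv2.resize(c,(400,400),interpolation=cv2.INTER_CUBIC)
import numpy as np
cv2.imwrite("pics/crop0.png",np.hstack([crop(180,180,240,240,0),crop(285,165,345,225,0)]))
b=cv2.imread("pics/scene0.png")
cv2.imwrite("pics/crop1.png",np.hstack([crop(290,195,350,255,0,b),crop(180,140,240,200,0,b)]))
```

```text
(no output)
```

View pics/crop0.png

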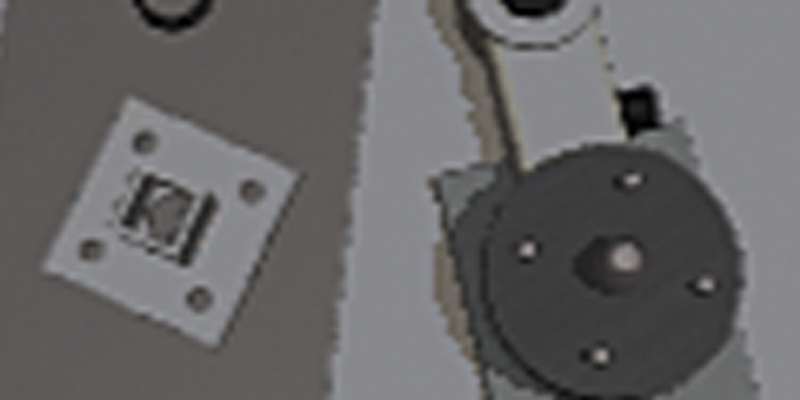

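View pics/crop1.png

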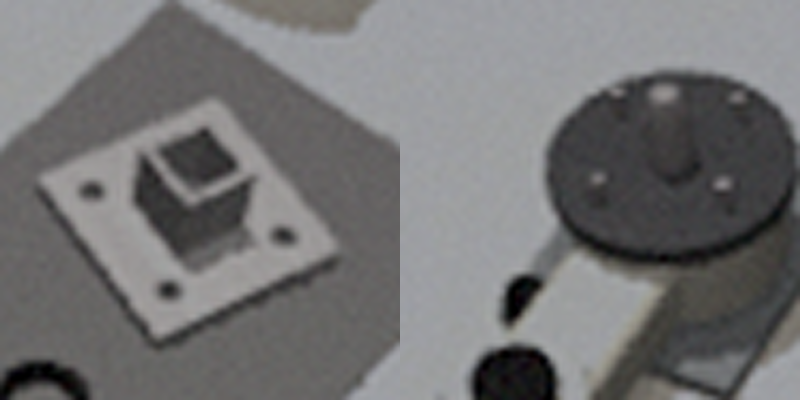

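The top crop clearly shows the flange plate's corners and four holes, with studs at crop (631,180), (529,250), (601,356), (706,285) and the spigot at (626,260). The scene crop shows the same features, so I'll fit poses to both.

```bash
cat > fit.py <<'E'
import numpy as np, cv2
from scipy.optimize import least_squares
from station import camera
def px(u,v,l,t,w,h): # crop(400) -> orig px
    X=(u+.5)*w/400-.5+l; Y=(v+.5)*h/400-.5+t
    return ((X+.5)/1.5625-.5,(Y+.5)/1.5625-.5)
def proj(P,c): return cv2.projectPoints(np.array(P,float),c["rvec"],c["tvec"],c["mtx"],None)[0][:,0]
def fit(pts,x0):
    # pts: list of (cam, local xyz, px)
    def w(p,l):
        c,s=np.cos(p[2]),np.sin(p[2]); return [p[0]+c*l[0]-s*l[1],p[1]+s*l[0]+c*l[1],l[2]]
    def f(p):
        r=[]
        for cam,l,q in pts:
            r+=list(proj([w(p,l)],cam)[0]-np.array(q))
        return r
    o=least_squares(f,x0,loss='soft_l1'); return o.x,np.array(f(o.x)).reshape(-1,2)
def assign(pts,cands,x0,n=8):
    """pts: list(cam,group,px); local candidates by group; ICP-like"""
    best=None
    for yaw in np.radians(np.arange(0,90,10)):
        p=np.array([x0[0],x0[1],yaw])
        for _ in range(n):
            c,s=np.cos(p[2]),np.sin(p[2]);L=[]
            for cam,g,q in pts:
                C=np.array(cands[g]);W=np.c_[p[0]+c*C[:,0]-s*C[:,1],p[1]+s*C[:,0]+c*C[:,1],C[:,2]]
                i=np.argmin(np.linalg.norm(proj(W,cam)-np.array(q),axis=1)); L.append((cam,C[i],q))
            p,r=fit(L,p)
        e=np.abs(r).sum()
        if best is None or e<best[0]: best=(e,p,r)
    return best
def sq(a,z): return [[a,a,z],[-a,a,z],[-a,-a,z],[a,-a,z]]
E
cat > m.py <<'E'
from fit import *
T=camera("top");S=camera("scene")
np.set_printoptions(precision=4,suppress=True)
tf=lambda u,v:px(u,v,281,281,94,94)
ts=lambda u,v:px(u-400,v,445,257,94,94)
sf=lambda u,v:px(u,v,453,304,93,94)
ss=lambda u,v:px(u-400,v,281,218,94,94)
C={"c":sq(.048,.014),"h":sq(.030,.014),"st":sq(.030,.089),"sp":[[0,0,.117]]}
fl=[(T,"c",tf(*q)) for q in [(130,97),(300,176),(218,348),(42,268)]]+[(T,"h",tf(*q)) for q in [(145,142),(251,190),(200,298),(92,249)]]
fs=[(S,"c",sf(*q)) for q in [(38,180),(212,97),(340,250),(158,342)]]+[(S,"h",sf(*q)) for q in [(92,190),(284,235),(169,289)]]
st=[(T,"st",ts(*q)) for q in [(631,180),(529,250),(601,356),(706,285)]]+[(T,"sp",ts(626,260))]
sst=[(S,"st",ss(*q)) for q in [(617,92),(738,97),(598,178),(724,184)]]+[(S,"sp",ss(663,92))]
def bp(cam,q,z):
    R=cv2.Rodrigues(cam["rvec"])[0];o=-R.T@np.ravel(cam["tvec"])
    d=R.T@np.linalg.inv(cam["mtx"])@np.array([q[0],q[1],1]);return o+d*(z-o[2])/d[2]
f0=bp(T,tf(171,222),.014);s0=bp(T,ts(617,268),.089);print(f0,s0)
for nm,a,x0 in (("flT",fl,f0),("flS",fs,f0),("fl",fl+fs,f0),("stT",st,s0),("stS",sst,s0),("st",st+sst,s0)):
    e,p,r=assign(a,C,x0);print(nm,p[:2],np.degrees(p[2])%90,"rms",np.sqrt((r**2).mean()),"max",abs(r).max())
E
python3 m.py
```

```text
[0.5057 0.1921 0.014 ] [ 0.5315 -0.1691  0.089 ]
flT [0.5064 0.1915] 66.84048507801282 rms 0.17896179897051828 max 0.3367482765047498
flS [0.5035 0.193 ] 67.52057191677116 rms 0.217148064765013 max 0.44313903687586276
fl [0.5051 0.1924] 67.26793996805166 rms 0.42001072263793854 max 0.7658789806008599
stT [ 0.5316 -0.169 ] 35.26643284549161 rms 0.13030424988499253 max 0.22257506251003178
stS [ 0.528  -0.1675] 34.99871118923565 rms 0.1432761209443417 max 0.2814866005344072
st [ 0.53   -0.1682] 35.182707247515225 rms 0.4452432168303345 max 0.6737884938316938
```

Both cameras agree to about 3 mm, so I'll use the mean: flange at (0.505, 0.192) with yaw 67.3°, joint at (0.530, −0.168) with studs at 35.2° (mod 90). Next I'll move toward the flange.

Create d.py:
```python
import sys,numpy as np
from scipy.spatial.transform import Rotation as R
from station import monitor
s=monitor.read_state();np.set_printoptions(precision=4,suppress=True)
x,y,z,yaw=map(float,sys.argv[1:5])
A=R.from_euler('xyz',s['tool_rot']);B=R.from_euler('xyz',[-90,0,yaw],degrees=True)
print('t',s['time'],'pos',s['position'],'rpy',np.degrees(s['tool_rot']),'F',s['wrist_force'],'M',s['wrist_torque'],'op',s['opening'])
print('shift',A.inv().apply(np.array([x,y,z])-s['position']),'turn',np.degrees((A.inv()*B).as_rotvec()),'q',s['qpos'])
```

```text
(no output)
```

Call:
{"fn": "jog_arm", "kwargs": {
  "rows": "0 0 0 -0.027 0 -0.030 65; 0 0 0 -0.027 0 -0.030 65; 0 0 0 -0.027 0 -0.030 65; 0 0 0 -0.027 0 -0.030 65; 0 0 0 -0.027 0 -0.030 65"
}}

```text
time: 0.92
position: [0.2543, -0.3653, 0.2203]
tool_rot: [-1.571, -0.001, -2.85]
wrist_force: [0.9, 0.3, 0.4]
opening: 0.0608
```

Call:
{"fn": "jog_arm", "kwargs": {
  "rows": "0 0 0 -0.027 0 -0.030 65; 0 0 0 -0.027 0 -0.030 65; 0 0 0 -0.027 0 -0.030 65; 0 0 0 -0.027 0 -0.030 65; 0 0 0 -0.027 0 -0.030 65"
}}

```text
time: 1.33
position: [0.3418, -0.1761, 0.2207]
tool_rot: [-1.567, 0.001, -2.855]
wrist_force: [0.2, -1.6, 0.1]
opening: 0.0596
```

Call:
{"fn": "jog_arm", "kwargs": {
  "rows": "0 0 0 -0.027 0 -0.030 65; 0 0 0 -0.027 0 -0.030 65; 0 0 0 -0.027 0 -0.030 65; 0 0 0 -0.027 0 -0.030 65; 0 0 0 -0.027 0 -0.030 65"
}}

```text
time: 1.75
position: [0.4302, 0.0131, 0.2224]
tool_rot: [-1.562, 0.007, -2.856]
wrist_force: [0.6, -0.7, -0.6]
opening: 0.0595
```

```bash
python3 d.py .505 .1925 .15 -112.7
```

```text
t 1.75 pos [0.4302 0.0131 0.2224] rpy [ -89.4913    0.3962 -163.6317] F [ 0.5832 -0.7015 -0.6003] M [-0.0137 -0.0641 -0.0356] op 0.05945496341762946
shift [-0.1219  0.0719 -0.1517] turn [ -0.6508 -50.9329  -0.1437] q [-0.2488 -0.2431  1.986  -0.0042  1.3882  1.037 ]
```

Call:
{"fn": "jog_arm", "kwargs": {
  "rows": "0 0 0 -0.025 0 -0.031 65; 0 0 0 -0.025 0 -0.031 65; 0 0 0 -0.025 0 -0.031 65; 0 0 0 -0.025 0 -0.031 65; 0 0 0 -0.02 0 -0.025 65"
}}

```text
time: 2.17
position: [0.505, 0.2004, 0.2232]
tool_rot: [-1.56, 0.011, -2.852]
wrist_force: [-1.0, 0.4, -0.2]
opening: 0.0596
```

Call:
{"fn": "jog_arm", "kwargs": {
  "rows": "0 -7 0 0 0.01 0 65; 0 -7 0 0 0.01 0 65; 0 -7 0 0 0.01 0 65; 0 -7 0 0 0.01 0 65; 0 -7 0 0 0.01 0 65"
}}

```text
time: 2.58
position: [0.5091, 0.2093, 0.1741]
tool_rot: [-1.552, 0.01, -2.223]
wrist_force: [0.1, 0.0, 0.7]
opening: 0.0598
```

```bash
python3 d.py .505 .1925 .12 -112.7
```

```text
t 2.5833 pos [0.5091 0.2093 0.1741] rpy [ -88.9257    0.5741 -127.3967] F [0.0799 0.0046 0.66  ] M [-0.1139 -0.0122  0.0007] op 0.059801461748165675
shift [0.0164 0.054  0.0059] turn [ -1.142  -14.7016  -0.4332] q [ 0.1746  0.1225  1.7353 -0.0074  1.2637  0.8296]
```

Call:
{"fn": "jog_arm", "kwargs": {
  "rows": "-0.6 -7 -0.2 0.008 0.01 0.003 65; -0.6 -7 -0.2 0.007 0.012 0.003 65; 0 -0.7 0 0 0.012 0 65; 0 0 0 0 0.01 0 65; 0 0 0 0 0 0 65"
}}

```text
time: 3.0
position: [0.5048, 0.1938, 0.1257]
tool_rot: [-1.574, 0.0, -1.965]
wrist_force: [-0.2, 0.9, 0.0]
opening: 0.0594
```

```bash
python3 d.py .505 .1925 .08 -112.7
```

```text
t 3.0 pos [0.5048 0.1938 0.1257] rpy [ -90.1655    0.0019 -112.571 ] F [-0.2226  0.9241  0.0016] M [-0.0399  0.0007  0.0252] op 0.05937003115167596
shift [0.0011 0.0457 0.0008] turn [ 0.1655  0.129  -0.0017] q [0.1421 0.1678 1.7865 0.0016 1.1897 0.5355]
```

Call:
{"fn": "jog_arm", "kwargs": {
  "rows": "0.1 0.1 0 0.001 0.02 0.001 65; 0 0 0 0 0.02 0 65; 0 0 0 0 0.02 0 65; 0 0 0 0 0.018 0 65; 0 0 0 0 0.012 0 65"
}}

```text
time: 3.42
position: [0.5104, 0.1951, 0.0376]
tool_rot: [-1.561, 0.007, -1.979]
wrist_force: [-0.3, 0.1, 0.1]
opening: 0.06
```

```bash
python3 d.py .505 .1925 .027 -112.7
python3 - <<'E'
from station import camera
import cv2,numpy as np
a=camera("top")["pixels"];b=camera("scene")["pixels"]
c=lambda p,l,t:cv2.resize(p[t:t+100,l:l+100,::-1],(400,400),interpolation=cv2.INTER_CUBIC)
cv2.imwrite("pics/g1.png",np.hstack([c(a,155,160),c(b,270,170)]))
E
```

```text
t 3.4167 pos [0.5104 0.1951 0.0376] rpy [ -89.4637    0.3947 -113.3784] F [-0.273   0.1442  0.0879] M [-0.0638 -0.0477  0.0289] op 0.05995171318333664
shift [ 0.0046  0.0105 -0.004 ] turn [-0.5386 -0.6802 -0.3915] q [0.1434 0.3    1.8276 0.0011 1.0023 0.5508]
```

View pics/g1.png

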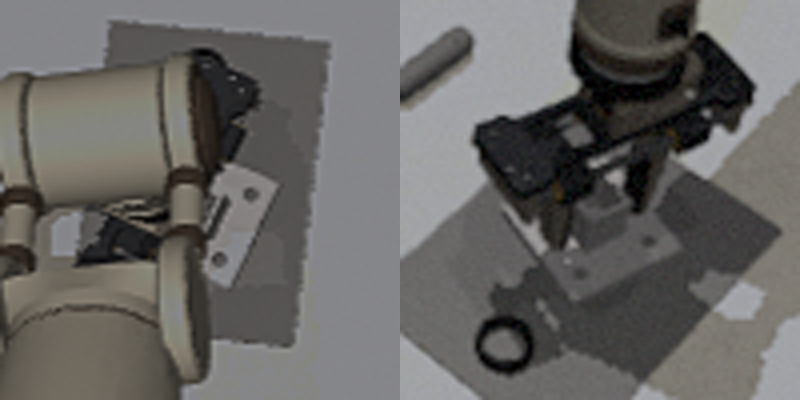

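The jaws straddle the neck (scene crop around (600,205)), and the ring is clear. I'll correct the drift, then go down slowly.

Call:
{"fn": "jog_arm", "kwargs": {
  "rows": "-0.5 -0.7 -0.4 0.0045 0.005 -0.004 65; 0 0 0 0 0 0 65; 0 0 0 0 0 0 65"
}}

```text
time: 3.77
position: [0.505, 0.1929, 0.034]
tool_rot: [-1.571, -0.001, -1.967]
wrist_force: [0.6, -0.3, -0.7]
opening: 0.0597
```

```bash
python3 d.py .505 .1925 .027 -112.7
```

```text
t 3.7667 pos [0.505  0.1929 0.034 ] rpy [ -89.984    -0.0319 -112.6953] F [ 0.6246 -0.3075 -0.7218] M [ 0.0011 -0.1181 -0.0379] op 0.059709984972210375
shift [0.0004 0.007  0.0001] turn [-0.016   0.0047  0.0319] q [ 0.1417  0.3012  1.8347 -0.0007  1.0057  0.5382]
```

Call:
{"fn": "jog_arm", "kwargs": {
  "rows": "0 0 0 0 0.004 0 65; 0 0 0 0 0.003 0 65; 0 0 0 0 0 0 65; 0 0 0 0 0 0 65"
}}

```text
time: 4.1
position: [0.5072, 0.1934, 0.0291]
tool_rot: [-1.566, 0.002, -1.968]
wrist_force: [0.2, -0.9, 0.1]
opening: 0.0595
```

Call:
{"fn": "jog_arm", "kwargs": {
  "rows": "0 0 0 0 0 0 45; 0 0 0 0 0 0 30; 0 0 0 0 0 0 30; 0 0 0 0 0 0 30; 0 0 0 0 0 0 30",
  "force": 15
}}

```text
time: 4.52
position: [0.5069, 0.1936, 0.0295]
tool_rot: [-1.567, 0.002, -1.968]
wrist_force: [1.4, -0.1, -0.7]
opening: 0.0356
```

Call:
{"fn": "jog_arm", "kwargs": {
  "rows": "0 0 0 0 0 0 20; 0 0 0 0 0 0 20; 0 0 0 0 0 0 20; 0 0 0 0 0 0 20",
  "force": 40
}}

```text
time: 4.85
position: [0.5069, 0.1936, 0.0295]
tool_rot: [-1.567, 0.002, -1.969]
wrist_force: [-0.5, 1.2, 0.2]
opening: 0.0359
```

```bash
python3 d.py .505 .1925 .12 -112.7
```

```text
t 4.85 pos [0.5069 0.1936 0.0295] rpy [ -89.7882    0.1404 -112.7931] F [-0.536   1.246   0.1559] M [ 0.0321  0.1201 -0.0067] op 0.03594645557415986
shift [ 0.0016 -0.0905 -0.001 ] turn [-0.2119 -0.0934 -0.1402] q [0.1419 0.3102 1.8341 0.0002 0.9929 0.5396]
```

Call:
{"fn": "jog_arm", "kwargs": {
  "rows": "0 0 0 0 -0.01 0 20; 0 0 0 0 -0.02 0 20; 0 0 0 0 -0.03 0 20; 0 0 0 0 -0.03 0 20; 0 0 0 0 -0.03 0 20"
}}

```text
time: 5.27
position: [0.4972, 0.1917, 0.1436]
tool_rot: [-1.588, -0.011, -1.968]
wrist_force: [-0.5, 0.2, -4.4]
opening: 0.0358
```

Call:
{"fn": "jog_arm", "kwargs": {
  "rows": "0 0 0 0 -0.02 0 20; 0 0 0 0 -0.01 0 20; 0 0 0 0 0 0 20; 0 0 0 0 0 0 20"
}}

```text
time: 5.6
position: [0.5002, 0.1921, 0.1817]
tool_rot: [-1.579, -0.006, -1.968]
wrist_force: [-0.5, -0.5, -4.5]
opening: 0.0359
```

```bash
python3 d.py .530 -.168 .175 -144.8;  python3 - <<'E'
from station import camera
import cv2,numpy as np
a=camera("top")["pixels"];b=camera("scene")["pixels"]
c=lambda p,l,t:cv2.resize(p[t:t+100,l:l+100,::-1],(400,400),interpolation=cv2.INTER_CUBIC)
cv2.imwrite("pics/g2.png",np.hstack([c(a,155,160),c(b,270,140)]))
E
```

```text
t 5.6 pos [0.5002 0.1921 0.1817] rpy [ -90.4592   -0.367  -112.7532] F [-0.4892 -0.5493 -4.5201] M [-0.0094 -0.0379  0.006 ] op 0.035943723102937565
shift [0.3205 0.0074 0.1669] turn [ 0.3445 32.0451  0.4858] q [ 0.1418  0.1001  1.7439 -0.0014  1.3078  0.5394]
```

View pics/g2.png

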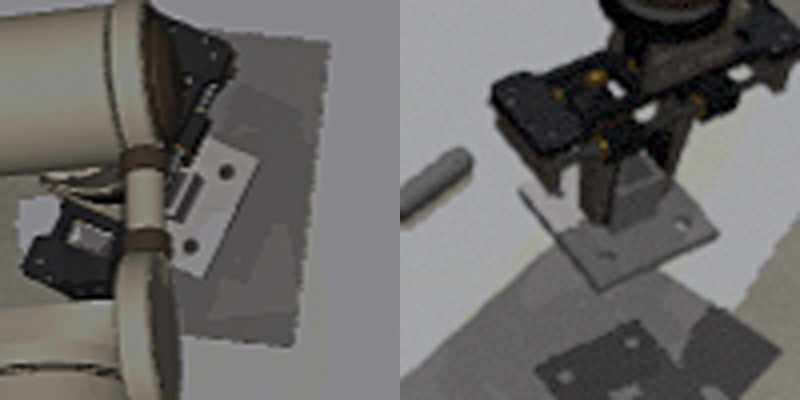

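The flange is held level and clear of the mat. Carrying it to the joint now.

Call:
{"fn": "jog_arm", "kwargs": {
  "rows": "0.3 0 0.4 0.01 0 0.005 20; 0 0 0 0.02 0 0.01 20; 0 0 0 0.03 0 0.016 20; 0 0 0 0.035 0 0.018 20; 0 0 0 0.035 0 0.018 20"
}}

```text
time: 6.12
position: [0.5056, 0.046, 0.1713]
tool_rot: [-1.589, -0.003, -1.956]
wrist_force: [2.2, 0.1, -4.6]
opening: 0.0357
```

Call:
{"fn": "jog_arm", "kwargs": {
  "rows": "0 0 0 0.035 0 0.018 20; 0 0 0 0.035 0 0.018 20; 0 0 0 0.035 0 0.018 20; 0 0 0 0.03 0 0.016 20; 0 0 0 0.02 0 0.01 20"
}}

```text
time: 6.53
position: [0.5144, -0.1406, 0.1617]
tool_rot: [-1.601, -0.005, -1.958]
wrist_force: [1.0, -0.2, -4.7]
opening: 0.0359
```

```bash
python3 d.py .530 -.168 .175 -144.8
```

```text
t 6.5333 pos [ 0.5144 -0.1406  0.1617] rpy [ -91.7103   -0.299  -112.1896] F [ 0.9958 -0.1534 -4.7005] M [-0.0105 -0.0823  0.0075] op 0.035928080562684
shift [ 0.0196 -0.014   0.0244] turn [ 1.5788 32.6034  0.7776] q [-0.4886  0.13    1.753  -0.0085  1.2878 -0.0987]
```

Call:
{"fn": "jog_arm", "kwargs": {
  "rows": "1.5 6.5 0.8 0 -0.01 0 20; 0 6.5 0 0 -0.005 0 20; 0 6.5 0 0 0 0 20; 0 6.5 0 0 0 0 20; 0 6.5 0 0 0 0 20"
}}

```text
time: 6.95
position: [0.5073, -0.1501, 0.1676]
tool_rot: [-1.588, -0.004, -2.561]
wrist_force: [-0.4, 0.9, -4.1]
opening: 0.0359
```

```bash
python3 d.py .530 -.168 .175 -144.8
```

```text
t 6.95 pos [ 0.5073 -0.1501  0.1676] rpy [ -90.9665   -0.2404 -146.7168] F [-0.3621  0.8711 -4.0732] M [ 0.0011 -0.047  -0.0646] op 0.035923676452737
shift [-0.0091 -0.0079  0.0273] turn [ 0.9704 -1.9188  0.2242] q [-0.5186  0.1012  1.7718  0.0041  1.2855  0.4701]
```

Call:
{"fn": "jog_arm", "kwargs": {
  "rows": "1 -1.9 0.2 -0.004 -0.008 0.012 20; 0 0 0 -0.004 0 0.012 20; 0 0 0 0 0 0 20; 0 0 0 0 0 0 20"
}}

```text
time: 7.28
position: [0.5221, -0.1666, 0.1681]
tool_rot: [-1.581, -0.007, -2.534]
wrist_force: [-0.3, 0.1, -3.4]
opening: 0.0352
```

```bash
python3 d.py .530 -.168 .175 -144.8;  python3 - <<'E'
from station import camera
import cv2,numpy as np
a=camera("top")["pixels"];b=camera("scene")["pixels"]
c=lambda p,l,t:cv2.resize(p[t:t+80,l:l+80,::-1],(400,400),interpolation=cv2.INTER_CUBIC)
cv2.imwrite("pics/g3.png",np.hstack([c(a,270,150),c(b,175,105)]))
E
```

```text
t 7.2833 pos [ 0.5221 -0.1666  0.1681] rpy [ -90.5883   -0.389  -145.1868] F [-0.3126  0.1031 -3.4418] M [-0.0789 -0.1164  0.0469] op 0.03524082668532328
shift [-0.0056 -0.007   0.0056] turn [ 0.5896 -0.3887  0.387 ] q [-0.5283  0.1465  1.721  -0.0019  1.2863  0.4354]
```

View pics/g3.png

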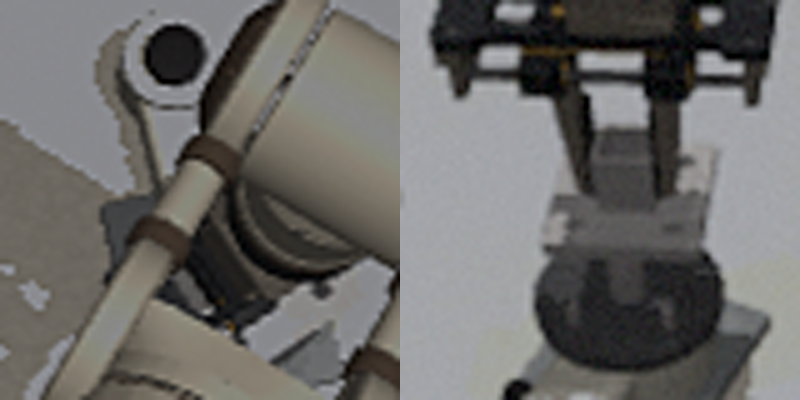

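Call:
{"fn": "jog_arm", "kwargs": {
  "rows": "0.6 -0.4 0.4 -0.007 0.004 0.006 20; 0 0 0 0 0 0 20; 0 0 0 0 0 0 20; 0 0 0 0 0 0 20"
}}

```text
time: 7.72
position: [0.5304, -0.1661, 0.1622]
tool_rot: [-1.572, -0.0, -2.526]
wrist_force: [0.0, 0.7, -4.8]
opening: 0.0356
```

```bash
python3 d.py .5315 -.167 .154 -144.8
```

```text
t 7.7167 pos [ 0.5304 -0.1661  0.1622] rpy [ -90.0911   -0.0115 -144.7029] F [ 0.0436  0.7105 -4.7565] M [-0.0029 -0.0002  0.0125] op 0.03561268135420029
shift [-0.0004  0.0082  0.0014] turn [0.0911 0.0971 0.0116] q [-0.5213  0.1634  1.7142  0.0005  1.2655  0.4333]
```

Call:
{"fn": "jog_arm", "kwargs": {
  "rows": "0.1 0.1 0 -0.001 0.006 0.002 20; 0 0 0 0 0 0 20; 0 0 0 0 0 0 20; 0 0 0 0 0 0 20"
}}

```text
time: 8.05
position: [0.5323, -0.1668, 0.1554]
tool_rot: [-1.571, -0.0, -2.527]
wrist_force: [0.2, 0.1, -3.7]
opening: 0.0355
```

```bash
python3 d.py .5315 -.167 .154 -144.8;  python3 - <<'E'
from station import camera
import cv2,numpy as np
b=camera("scene")["pixels"]
cv2.imwrite("pics/g4.png",cv2.resize(b[120:200,175:255,::-1],(800,800),interpolation=cv2.INTER_CUBIC)[:600])
E
```

```text
t 8.05 pos [ 0.5323 -0.1668  0.1554] rpy [ -89.9999   -0.0247 -144.7772] F [ 0.2077  0.1457 -3.7181] M [-0.0118 -0.0133  0.007 ] op 0.035503164826408
shift [ 0.0008  0.0014 -0.0004] turn [-0.0001  0.0228  0.0247] q [-0.5201  0.1748  1.7154 -0.0004  1.2516  0.4361]
```

View pics/g4.png

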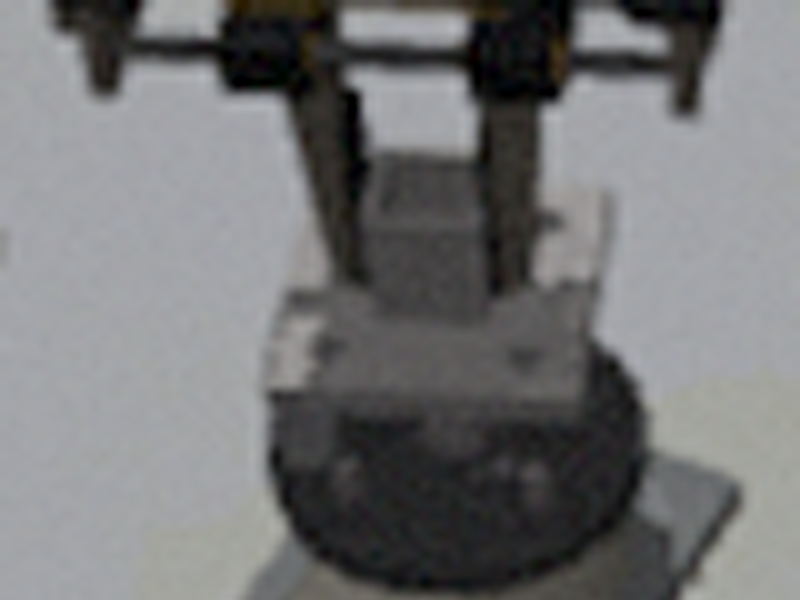

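```bash
cat > m2.py <<'E'
from fit import *
np.set_printoptions(precision=4,suppress=True)
S=camera("scene");P=lambda u,v:(175+(u+.5)/10-.5,120+(v+.5)/10-.5)
C={"c":sq(.048,.140),"h":sq(.030,.140),"n":sq(.018,.180)}
a=[(S,"c",P(612,193)),(S,"c",P(266,386)),(S,"c",P(588,402)),(S,"h",P(328,347)),(S,"h",P(522,355)),(S,"h",P(552,222)),(S,"n",P(370,225)),(S,"n",P(487,229))]
e,p,r=assign(a,C,(.528,-.168));print(p[:2],np.degrees(p[2])%90);print(r)
ca=cv2.projectPoints
# predicted at assumed pose
E
python3 m2.py
```

```text
[ 0.5279 -0.1652] 35.23217050899313
[[ 0.3774 -0.6244]
 [-0.1865  0.2568]
 [-0.5263 -0.1441]
 [ 0.4854  0.2129]
 [ 0.7889  0.1426]
 [ 0.054   0.1047]
 [-0.6218 -0.056 ]
 [-0.2546 -0.0309]]
```

Call:
{"fn": "jog_arm", "kwargs": {
  "rows": "0 0 0 0.0005 0.01 -0.001 20; 0 0 0 0 0.006 0 20; 0 0 0 0 0 0 20; 0 0 0 0 0 0 20"
}}

```text
time: 8.48
position: [0.5314, -0.1664, 0.1381]
tool_rot: [-1.57, -0.0, -2.527]
wrist_force: [-0.3, 0.2, -3.4]
opening: 0.0356
```

```bash
python3 d.py .532 -.1675 .1335 -144.8
```

```text
t 8.4833 pos [ 0.5314 -0.1664  0.1381] rpy [ -89.9571   -0.0037 -144.7804] F [-0.282   0.1669 -3.4437] M [-0.0938 -0.0148 -0.0212] op 0.03557032343174521
shift [0.0001 0.0046 0.0012] turn [-0.0429  0.0196  0.0037] q [-0.5203  0.1909  1.7335 -0.0004  1.2166  0.436 ]
```

Call:
{"fn": "jog_arm", "kwargs": {
  "rows": "0 0 0 0 0.003 0.001 20; 0 0 0 0 0.002 0 20; 0 0 0 0 0 0 20; 0 0 0 0 0 0 20"
}}

```text
time: 8.82
position: [0.5319, -0.1673, 0.1322]
tool_rot: [-1.571, -0.0, -2.527]
wrist_force: [-1.1, 0.1, -3.3]
opening: 0.0352
```

```bash
python3 d.py .532 -.1675 .1335 -144.8
```

```text
t 8.8167 pos [ 0.5319 -0.1673  0.1322] rpy [ -89.9901   -0.0201 -144.7819] F [-1.0876  0.0841 -3.3341] M [-0.063  -0.0582 -0.024 ] op 0.03523594232201635
shift [ 0.     -0.0013  0.0003] turn [-0.0099  0.0181  0.0201] q [-0.5212  0.2     1.7355 -0.0004  1.2061  0.4351]
```

Call:
{"fn": "jog_arm", "kwargs": {
  "rows": "0 0 0 0 0.002 0.000 20; 0 0 0 0 0 0 20; 0 0 0 0 0 0 20"
}}

```text
time: 9.07
position: [0.5322, -0.1674, 0.1304]
tool_rot: [-1.57, 0.0, -2.527]
wrist_force: [0.4, -0.5, -4.3]
opening: 0.036
```

```bash
python3 d.py .532 -.1675 .1335 -144.8
```

```text
t 9.0667 pos [ 0.5322 -0.1674  0.1304] rpy [ -89.948     0.0004 -144.7849] F [ 0.4011 -0.5396 -4.2698] M [-0.0412 -0.0311 -0.0242] op 0.03604392760994129
shift [ 0.0002 -0.0031 -0.    ] turn [-0.052   0.0151 -0.0004] q [-0.5212  0.2023  1.7366 -0.0004  1.2018  0.4351]
```

No contact yet, with the underside about 30 mm above the seat. I'll keep going in small steps.

Call:
{"fn": "jog_arm", "kwargs": {
  "rows": "0 0 0 0 0.002 0.000 20; 0 0 0 0 0 0 20; 0 0 0 0 0 0 20"
}}

```text
time: 9.32
position: [0.5323, -0.1675, 0.1285]
tool_rot: [-1.569, 0.0, -2.527]
wrist_force: [-0.0, -0.2, -4.4]
opening: 0.0359
```

Call:
{"fn": "jog_arm", "kwargs": {
  "rows": "0 0 0 0 0.002 0.000 20; 0 0 0 0 0 0 20; 0 0 0 0 0 0 20"
}}

```text
time: 9.57
position: [0.5324, -0.1676, 0.1264]
tool_rot: [-1.569, 0.0, -2.527]
wrist_force: [1.0, -0.0, -5.3]
opening: 0.0357
```

```bash
python3 d.py .532 -.1675 .1285 -144.8
```

```text
t 9.5667 pos [ 0.5324 -0.1676  0.1264] rpy [ -89.9092    0.0159 -144.7799] F [ 0.9501 -0.0482 -5.2643] M [ 0.0214 -0.0614  0.0191] op 0.03566911294924218
shift [ 0.0003 -0.0021 -0.0003] turn [-0.0908  0.0201 -0.0159] q [-0.5212  0.2073  1.7395 -0.0004  1.1932  0.4351]
```

Call:
{"fn": "jog_arm", "kwargs": {
  "rows": "0 0 0 0.0003 0.004 -0.0003 20; 0 0 0 0 0 0 20; 0 0 0 0 0 0 20"
}}

```text
time: 9.82
position: [0.532, -0.1675, 0.1219]
tool_rot: [-1.569, 0.0, -2.527]
wrist_force: [0.6, -0.3, -3.7]
opening: 0.0358
```

Call:
{"fn": "jog_arm", "kwargs": {
  "rows": "-0.1 0 0 0 0.004 0.000 20; 0 0 0 0 0 0 20; 0 0 0 0 0 0 20"
}}

```text
time: 10.07
position: [0.5319, -0.1675, 0.1174]
tool_rot: [-1.571, 0.0, -2.527]
wrist_force: [-0.4, -0.1, -4.5]
opening: 0.0356
```

```bash
python3 d.py .532 -.1675 .116 -144.8
```

```text
t 10.0667 pos [ 0.5319 -0.1675  0.1174] rpy [ -90.0285    0.0125 -144.7844] F [-0.4191 -0.0836 -4.5258] M [-0.0115 -0.0369  0.0067] op 0.035634927074512095
shift [-0.0001  0.0014  0.0001] turn [ 0.0285  0.0156 -0.0125] q [-0.522   0.2183  1.7459  0.0004  1.1777  0.434 ]
```

Call:
{"fn": "jog_arm", "kwargs": {
  "rows": "0 0 0 0 0.002 0 20; 0 0 0 0 0 0 20; 0 0 0 0 0 0 20"
}}

```text
time: 10.32
position: [0.5318, -0.1674, 0.115]
tool_rot: [-1.571, 0.0, -2.527]
wrist_force: [0.3, 0.1, -3.2]
opening: 0.0357
```

Call:
{"fn": "jog_arm", "kwargs": {
  "rows": "0 0 0 0 0.0015 0 20; 0 0 0 0 0 0 20; 0 0 0 0 0 0 20"
}}

```text
time: 10.57
position: [0.5319, -0.1675, 0.1135]
tool_rot: [-1.571, 0.0, -2.527]
wrist_force: [-0.0, -0.6, -3.4]
opening: 0.0356
```

Call:
{"fn": "jog_arm", "kwargs": {
  "rows": "0 0 0 0 0.0015 0 20; 0 0 0 0 0 0 20; 0 0 0 0 0 0 20"
}}

```text
time: 10.82
position: [0.532, -0.1675, 0.1119]
tool_rot: [-1.571, 0.0, -2.527]
wrist_force: [-0.0, 0.5, -4.3]
opening: 0.0356
```

```bash
python3 d.py .532 -.1675 .111 -144.8
```

```text
t 10.8167 pos [ 0.532  -0.1675  0.1119] rpy [ -90.0181    0.0164 -144.7807] F [-0.0254  0.5273 -4.3007] M [-0.0069 -0.0291 -0.0361] op 0.03559943563134327
shift [-0.      0.0009  0.    ] turn [ 0.0181  0.0193 -0.0164] q [-0.5219  0.2254  1.7494  0.0004  1.1669  0.434 ]
```

The underside is now 2.6 mm below the stud-tip height with no contact force, so the studs are in the holes. Continuing down.

Call:
{"fn": "jog_arm", "kwargs": {
  "rows": "0 0 0 0 0.002 0 20; 0 0 0 0 0 0 20; 0 0 0 0 0 0 20"
}}

```text
time: 11.07
position: [0.532, -0.1675, 0.1098]
tool_rot: [-1.571, 0.0, -2.527]
wrist_force: [0.6, -1.5, -3.4]
opening: 0.0358
```

Call:
{"fn": "jog_arm", "kwargs": {
  "rows": "0 0 0 0 0.002 0 20; 0 0 0 0 0 0 20; 0 0 0 0 0 0 20"
}}

```text
time: 11.32
position: [0.532, -0.1675, 0.1075]
tool_rot: [-1.571, 0.0, -2.527]
wrist_force: [0.9, -0.0, -3.9]
opening: 0.0357
```

Call:
{"fn": "jog_arm", "kwargs": {
  "rows": "0 0 0 0 0.002 0 20; 0 0 0 0 0 0 20; 0 0 0 0 0 0 20"
}}

```text
time: 11.57
position: [0.532, -0.1675, 0.1053]
tool_rot: [-1.571, 0.0, -2.527]
wrist_force: [0.2, -0.5, -4.0]
opening: 0.0354
```

```bash
python3 d.py .532 -.1675 .1005 -144.8
```

```text
t 11.5667 pos [ 0.532  -0.1675  0.1053] rpy [ -90.0167    0.018  -144.7788] F [ 0.1719 -0.4955 -4.014 ] M [ 0.012  -0.0237 -0.0149] op 0.035390113056377945
shift [-0.      0.0048 -0.    ] turn [ 0.0167  0.0212 -0.018 ] q [-0.5219  0.2341  1.7537  0.0004  1.154   0.434 ]
```

Call:
{"fn": "jog_arm", "kwargs": {
  "rows": "0 0 0 0 0.002 0 20; 0 0 0 0 0 0 20; 0 0 0 0 0 0 20"
}}

```text
time: 11.82
position: [0.532, -0.1675, 0.1031]
tool_rot: [-1.571, 0.0, -2.527]
wrist_force: [0.0, -0.2, -4.3]
opening: 0.0355
```

Call:
{"fn": "jog_arm", "kwargs": {
  "rows": "0 0 0 0 0.001 0 20; 0 0 0 0 0 0 20; 0 0 0 0 0 0 20"
}}

```text
time: 12.07
position: [0.532, -0.1675, 0.1019]
tool_rot: [-1.571, 0.0, -2.527]
wrist_force: [0.7, -0.4, -3.5]
opening: 0.0359
```

Call:
{"fn": "jog_arm", "kwargs": {
  "rows": "0 0 0 0 0.001 0 20; 0 0 0 0 0 0 20; 0 0 0 0 0 0 20"
}}

```text
time: 12.32
position: [0.532, -0.1675, 0.1009]
tool_rot: [-1.571, 0.0, -2.527]
wrist_force: [0.3, -0.4, -4.1]
opening: 0.0358
```

Call:
{"fn": "jog_arm", "kwargs": {
  "rows": "0 0 0 0 0.0007 0 20; 0 0 0 0 0 0 20; 0 0 0 0 0 0 20"
}}

```text
time: 12.57
position: [0.5323, -0.1677, 0.1008]
tool_rot: [-1.57, 0.001, -2.527]
wrist_force: [0.7, 0.4, -4.4]
opening: 0.0358
```

Call:
{"fn": "jog_arm", "kwargs": {
  "rows": "0 0 0 0 0.0007 0 20; 0 0 0 0 0 0 20; 0 0 0 0 0 0 20"
}}

```text
time: 12.82
position: [0.5326, -0.1678, 0.1006]
tool_rot: [-1.57, 0.001, -2.527]
wrist_force: [-0.8, 0.1, -4.5]
opening: 0.0357
```

Call:
{"fn": "jog_arm", "kwargs": {
  "rows": "0 0 0 0.0004 0.0015 -0.0002 20; 0 0 0 0 0 0 20; 0 0 0 0 0 0 20"
}}

```text
time: 13.07
position: [0.5329, -0.168, 0.1009]
tool_rot: [-1.568, 0.002, -2.527]
wrist_force: [-0.6, 0.2, -3.5]
opening: 0.0357
```

```bash
python3 d.py .532 -.1675 .1005 -144.8
```

```text
t 13.0667 pos [ 0.5329 -0.168   0.1009] rpy [ -89.8625    0.1131 -144.7645] F [-0.5626  0.1885 -3.5302] M [ 0.0095 -0.071  -0.013 ] op 0.03566808463041611
shift [ 0.0005  0.0003 -0.0009] turn [-0.1375  0.0354 -0.1131] q [-0.5221  0.24    1.7563  0.0009  1.1423  0.4334]
```

Call:
{"fn": "jog_arm", "kwargs": {
  "rows": "-0.1 0 -0.1 0.0008 0.002 -0.0008 20; 0 0 0 0 0 0 20"
}}

```text
time: 13.23
position: [0.5332, -0.1683, 0.1007]
tool_rot: [-1.568, 0.002, -2.527]
wrist_force: [0.0, 0.1, -4.5]
opening: 0.0356
```

```bash
python3 d.py .532 -.1675 .1005 -144.8
```

```text
t 13.2333 pos [ 0.5332 -0.1683  0.1007] rpy [ -89.8213    0.1165 -144.7753] F [ 0.024   0.0655 -4.4973] M [-0.0047 -0.0191  0.0477] op 0.035586880008506794
shift [ 0.0005  0.0002 -0.0013] turn [-0.1787  0.0246 -0.1165] q [-0.5221  0.2404  1.7561  0.0006  1.1414  0.4336]
```

Run:
```python
from station import camera,monitor
import cv2,numpy as np
s=monitor.read_state();print(s['joint_efforts'],s['wrist_force'],s['wrist_torque'])
b=camera("scene")["pixels"];a=camera("top")["pixels"]
cv2.imwrite("pics/g5.png",cv2.resize(b[120:200,175:255,::-1],(800,800),interpolation=cv2.INTER_CUBIC)[:600])
cv2.imwrite("pics/g6.png",np.vstack([np.hstack([b,a])[:,:,::-1]])[:,::1])
cv2.imwrite("pics/g6.png",cv2.resize(cv2.imread("pics/g6.png"),(800,300)))
```

```text
[ 5.29793801e-02 -4.14339709e+01 -3.14230299e+01  9.01971082e-02
  3.21828411e-02  1.46655639e-03] [ 0.02395064  0.06551342 -4.49729739] [-0.00470433 -0.01906785  0.04774514]
```

View pics/g5.png

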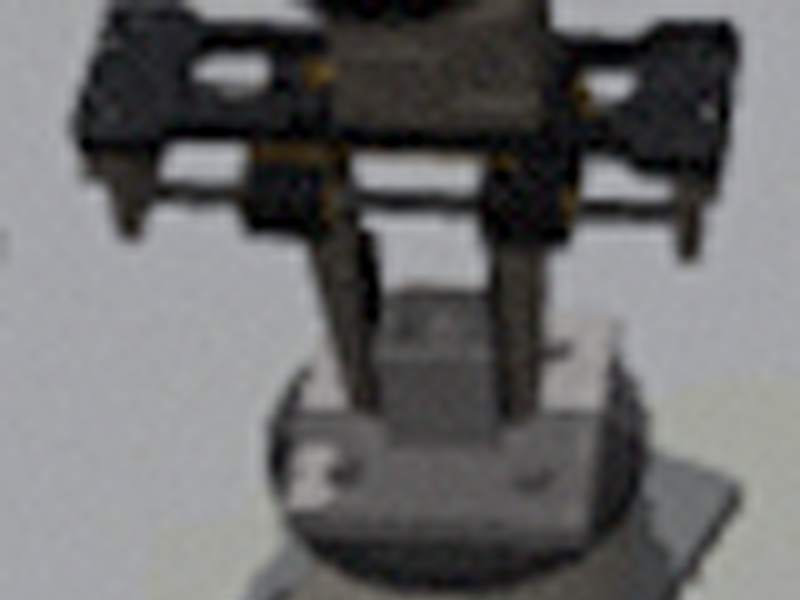

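View pics/g6.png

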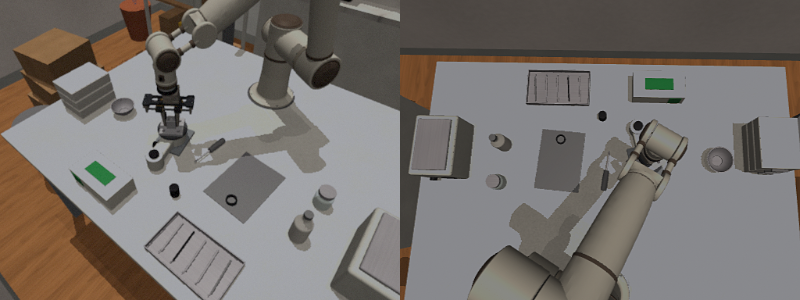

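The target resets to the measured pose on each hold row, which would hide any contact force. I'll press in a single row and read the force straight away.

Call:
{"fn": "jog_arm", "kwargs": {
  "rows": "-0.2 0 -0.1 0.0005 0.002 -0.001 20"
}}

```text
time: 13.42
position: [0.5331, -0.1683, 0.1004]
tool_rot: [-1.569, 0.001, -2.527]
wrist_force: [-5.2, 4.3, 19.7]
opening: 0.0357
```

```bash
python3 d.py .532 -.1675 .1005 -144.8
```

```text
t 13.4167 pos [ 0.5331 -0.1683  0.1004] rpy [ -89.9067    0.0703 -144.7766] F [-5.1502  4.2613 19.6809] M [ 0.4497  0.7136 -0.0254] op 0.03574174769839919
shift [ 0.0005 -0.0001 -0.0013] turn [-0.0933  0.0233 -0.0703] q [-0.5222  0.242   1.7547  0.0005  1.1428  0.4336]
```

Call:
{"fn": "jog_arm", "kwargs": {
  "rows": "-0.1 0 -0.1 0.0005 0.003 -0.001 20"
}}

```text
time: 13.5
position: [0.5332, -0.1683, 0.1004]
tool_rot: [-1.569, 0.0, -2.527]
wrist_force: [-10.0, 4.7, 23.9]
opening: 0.0357
```

```bash
python3 d.py .532 -.1675 .1005 -144.8
```

```text
t 13.5 pos [ 0.5332 -0.1683  0.1004] rpy [ -89.9087    0.0092 -144.7693] F [-10.0397   4.7099  23.8879] M [ 0.8614  1.2392 -0.0209] op 0.03569081645044569
shift [ 0.0005 -0.0001 -0.0013] turn [-0.0912  0.0307 -0.0092] q [-0.5216  0.2426  1.7541 -0.0006  1.1434  0.4345]
```

Contact is firm at about 24–28 N and z doesn't change. The underside is at about 0.075, so it's home. I'll relax, release and retreat.

Call:
{"fn": "jog_arm", "kwargs": {
  "rows": "0 0 0 0 0 0 20; 0 0 0 0 0 0 20; 0 0 0 0 0 0 45; 0 0 0 0 0 0 62; 0 0 0 0 0 0 62"
}}

```text
time: 13.92
position: [0.5335, -0.1687, 0.1007]
tool_rot: [-1.568, 0.0, -2.527]
wrist_force: [0.4, -0.4, 0.3]
opening: 0.0527
```

Call:
{"fn": "jog_arm", "kwargs": {
  "rows": "0 0 0 0 0 0 62; 0 0 0 0 0 0 62; 0 0 0 0 -0.004 0 62; 0 0 0 0 -0.008 0 62; 0 0 0 0 -0.01 0 62"
}}

```text
time: 14.33
position: [0.5322, -0.1682, 0.1219]
tool_rot: [-1.571, -0.001, -2.527]
wrist_force: [-0.2, -0.3, -0.4]
opening: 0.0567
```

```bash
python3 d.py .532 -.1675 .2 -144.8
```

```text
t 14.3333 pos [ 0.5322 -0.1682  0.1219] rpy [ -90.0379   -0.0812 -144.7835] F [-0.2243 -0.2544 -0.4252] M [-0.016   0.0299  0.0039] op 0.05666262093558413
shift [-0.0001 -0.0781 -0.0008] turn [0.0379 0.0164 0.0812] q [-0.522   0.215   1.7401 -0.0011  1.1877  0.4345]
```

Rise clear, then swing away toward the robot's right for a clear look.

Call:
{"fn": "jog_arm", "kwargs": {
  "rows": "0 0 0 0 -0.02 0 62; 0 0 0 0 -0.03 0 62; 0 0 0 0 -0.03 0 62; 0 0 0 0 -0.03 0 62; 0 0 0 0 -0.02 0 62"
}}

```text
time: 14.75
position: [0.5304, -0.167, 0.2587]
tool_rot: [-1.576, -0.003, -2.527]
wrist_force: [1.1, -0.4, 0.5]
opening: 0.0573
```

Call:
{"fn": "jog_arm", "kwargs": {
  "rows": "0 0 0 0.035 0 0.015 62; 0 0 0 0.035 0 0.015 62; 0 0 0 0.035 0 0.015 62; 0 0 0 0.035 0 0.015 62; 0 0 0 0.035 0 0.015 62"
}}

```text
time: 15.17
position: [0.4357, -0.3313, 0.2758]
tool_rot: [-1.552, 0.006, -2.512]
wrist_force: [1.3, -0.5, 0.5]
opening: 0.0571
```

Run:
```python
from station import camera,monitor
import cv2,numpy as np
print(monitor.read_state()['position'])
b=camera("scene")["pixels"];a=camera("top")["pixels"]
c=lambda p,l,t:cv2.resize(p[t:t+60,l:l+60,::-1],(400,400),interpolation=cv2.INTER_CUBIC)
cv2.imwrite("pics/h1.png",np.hstack([c(a,285,165),c(b,180,140)]))
cv2.imwrite("pics/h2.png",cv2.resize(np.hstack([b,a])[:,:,::-1],(800,300)))
```

```text
[ 0.43569975 -0.33132795  0.27576157]
```

View pics/h1.png

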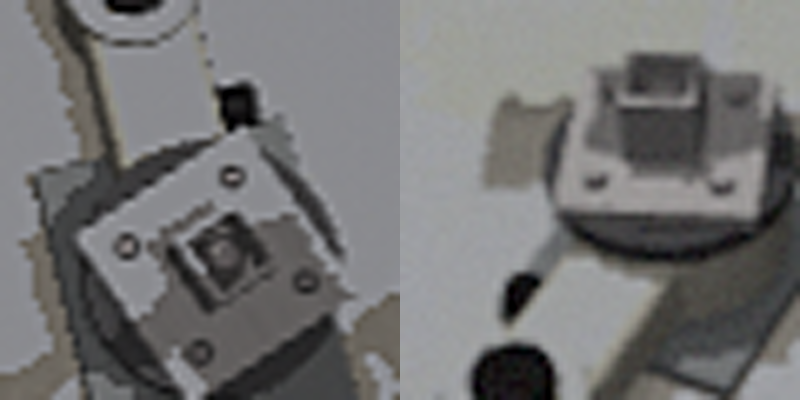

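View pics/h2.png

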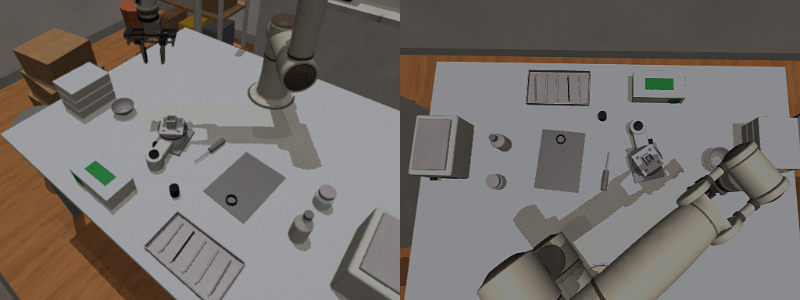

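The top crop shows stud tips in all four holes, at (232,177), (127,247), (306,283) and (201,352), with the spigot inside the neck at (225,250). The plate is flush on the disc in the scene view, and the other things look undisturbed. I'll let the arm settle, then hand in.

Call:
{"fn": "jog_arm", "kwargs": {
  "rows": "0 0 0 0 0 0 62; 0 0 0 0 0 0 62; 0 0 0 0 0 0 62"
}}

```text
time: 15.52
position: [0.4341, -0.3344, 0.2778]
tool_rot: [-1.55, 0.005, -2.521]
wrist_force: [-0.0, 1.2, 0.1]
opening: 0.0568
```

```bash
python3 -c "
from station import workorder
print(workorder.job_done())"
```

```text
the job is handed in; nothing more can be done
None
```

The flange is on the microscope arm joint, neck up and fully home on the stud plate. I let go, moved the arm clear and handed the job in at about 15.5 s.

I took the poses of the flange and studs from both cameras and gripped the flange across its neck. I turned it to the stud angle of about 35° and lowered it in small steps. It slid over the spigot and all four studs without catching.

**Last checks:**
- **Home:** a light press met solid contact, with 24 N on the wrist reading and about 28 N counting the flange's weight. The plate's underside was at about 75 mm, the height of the seat.
- **Fit:** the final pictures show a stud in every hole, the spigot inside the neck and the plate flush.
- **Surroundings:** the other things look unmoved to the eye; I did not measure their positions again.

**Disagreements:**
- The two cameras differed by about 3 mm on absolute position, so I used their mean.
- My first presses at the bottom showed no force. I put this down to the target resetting to the measured pose on each hold row, so I repeated them and read the force straight away.

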